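Prop the sprung flap of the sample bin and take the pellet out

ROBOT

A 7-joint arm with a two-finger parallel gripper is mounted at the origin on a cart in front of the work surface, level with it; the furniture and walls round the work are solid. World frame = base frame: x ahead of the robot, y to its left, z up, the work surface at z = 0. Lengths are in m, angles in rad, forces in N, time in s.
With the tool pointing down it reaches from about 0.425 to 0.875 m from the base axis. Payload 4.7 kg.
Tool frame: the origin (TCP) lies on the centre line of the jaws, within the pads' length; the fingertips stand 22 mm ahead of it and the grasp point (between the pads) lies 3 mm ahead of it; z points along the fingers, y is the direction in which the jaws open and shut (so a half turn about z gives the same grasp; the last joint's range is limited). The gripper opens to 87 mm and grips with 3 to 60 N. Pads are 19 mm wide; open, the fingers measure 117 mm over their backs; the gripper's body (75 mm by 190 mm) begins 51 mm behind the grasp point.
Start: joints at [1.209, 0.321, -0.07, 1.45, 0.023, 1.371, -0.057], TCP at [0.239, -0.605, 0.245] pointing down, gripper open.
Joint ranges: [-2.86, 2.86], [-0.3, 2.09], [-1.38, 1.24], [0.06, 2.45], [-1.56, 4.7], [0.09, 2.05], [-2.69, 2.69]. Speed limits (rad/s): [2.57, 2.57, 3.14, 3.14, 3.14, 3.14, 3.14].

INTERFACE

Orientations are given as a rotation vector (axis times angle).
In Python, from bench import ctrl, imaging, close_job, finder gives the robot as it stands. The module is installed in compiled form; this text tells all that it offers.
- The arm moves only by the shell command python3 -m jog 'ROWS' [FORCE]. ROWS is JSON, a list that holds one entry, the list of rows, each a list of 7 numbers: the shift along the tool's x, y, z in cm, then the turn, a rotation vector about the tool's x, y, z in degrees, then the finger opening in cm, from 0 to 8.7. In form: [[[dx, dy, dz, ax, ay, az, claw], ...]]. A call has 1 to 12 rows; each row shifts and turns the commanded pose from where the row before left it, along the tool's axes as they then stand; what a row does not reach is not made up. A row lasts 1/10 s, in which the tool goes at most 50 mm and 8.59 degrees, less where a joint would pass 70% of its speed; a pose out of reach is approached as far as the arm can. A call is refused whole if a number of a shift passes 5 or a number of a turn 8.59, either way. A call with a gripper value outside its range is refused whole. The fingers move at their own pace and stop on an object; FORCE is the grip in N (left out, the last holds). Time passes only in rows, so rows that do not move let the fingers close. It gives the time, the measured TCP pose, the force and the opening at its end, in the units of the state.
- ctrl.get_state(): the state, without advancing time (a new reading comes with each control period).
- imaging.get_image(name): name is "scene" or "top"; returns a dict with "frame" (420x560x3 uint8, red, green, blue), "intrinsics" (3x3 intrinsics, pixels), "k1" (the pictures are not rectified: a ray, as slopes to the right and down, at radius r is drawn at 1 + k1 r^2 times it, then the intrinsics apply), "pose" (4x4, takes a point from camera to world coordinates). Camera axes: x right, y down, z forward; pixel columns grow to the right and rows downward; lengths in m; the calibration is good to about 2 mm. A picture is of the moment at which its call begins. There is no depth.
- close_job(): hands the job in, once; it reports no verdict.
Trained networks look in the newest picture that a camera, given by its name, has taken for a name from the list of things; names that differ only in an ending like _2 or _b are one class to them, and where a whole thing is asked for, a point or a joint stands for the part that bears it (a point fixed in the world has none). Each returns a list of dicts, best first, with "conf" (0 to 1); they miss things now and then, are a little off and sometimes report something else, mostly with a low value. They report only what shows in the picture. A call takes as long as a camera call.
- finder.trace(label, camera): "region" (420x560 bool, what is visible of it) and "point" ([row, column] as shares, 0 to 1, of the picture: columns of its width, rows of its height, amid what is visible of it).
- finder.spot_point(label, camera): "point" ([row, column] as shares, 0 to 1, of the picture: columns of its width, rows of its height: a listed point, or the origin of a listed thing).
The state is a dict: "time": time; "joint_positions": joint angles; "qd": joint speeds; "joint_torque": joint torques, N m; "position": TCP position; "tool_rot": TCP orientation; "ft_force": force on the tool from outside, world axes, zero at the start; "torque": the same for the moment, N m; "grip_width": opening from 0.0 (shut) to 1.0 (fully open).
Only numpy, scipy, OpenCV 4.12 (cv2) and the standard library are available. Lean on these libraries where they do the work, as an engineer would, in place of code of your own. Each camera call takes 0.05 s, during which the arm holds its last target. There are 200 camera calls.

TASK

Use the steel prop to lift the sprung flap of the sample bin and stand the prop on the bin's height-adjustable deck plate, its foot flat and wholly behind the stop rib, so that it holds the flap open by itself; feel for the plate and set the prop down gently, without pressing hard. Then take the sample pellet out of the bin and lay it flat, right way up, in the aluminium tray, leaving the flap propped open. Do not disturb the mortar, the jar and the vial.

Things in the scene. Friction and masses are not known exactly. Their poses are not given: they have to be found in the camera images.
- bin: Grey sheet-metal bin, fixed. Origin on the worktop; x to its back, y to its left, z up. Spans x -70..80, y -140..158, rim z 135 mm. Left half (x -66..62, y 4..154) is the open compartment with the pellet, floor z 103. On the right half (y -140..0) lies the deck, a steel plate on studs, top anywhere from z 105 to 135 mm, with a stop rib near its front: 6 mm high, x -64..-59, y -135..-50.
- deck_spot (a point): Spot for the foot of the post, prop's axes parallel to the bin's (bin x 20, y -22 mm): the foot is then 4 mm behind the rib and the flap is held at 1.03 to 1.2 rad. The deck's height differs each time and is not reported: this point is at its lowest setting (bin z 105); the deck is 0 to 30 mm higher and must be found by touch. A push or impact of the prop on the bin may not pass 100 N.
- flap (a joint): Opening angle of the flap, rad: 0 shut (level), grows as its front edge rises, stop at 1.75. Aluminium sheet 3 mm thick, 205 mm long, 0.12 kg; shut, its underside is at bin z 135.5, it spans bin x -135..70 (65 mm beyond the bin's front) and y -42..158 mm, so also a 42 mm strip of the deck. A light spring (0.14 Nm shut, 0.2 Nm at 1.2 rad) and its weight shut it.
- hinge_line (a point): Middle of the flap's hinge line, at the back of the bin (bin x 70, y 58, z 135.5 mm); the line runs along bin y.
- flap_lip (a point): Middle of the flap's front edge, on the underside (bin y = +58 mm, 203 mm from the hinge line).
- prop: Loose steel prop, 0.36 to 0.59 kg, 110 mm high. Origin: axis of the post at the foot's underside, z up. Post 16 mm thick, domed top at z 110. Foot plate 6 mm thick, x -75..8, y -118..18 mm. Grip stem 24 (x) by 20 mm (y), centre x -34, y -105, up to z 80. With the post at deck_spot, axes parallel to the bin's, the stem stands 85 mm right of the flap.
- pellet: Sample pellet in a round flanged holder, 13 mm high, 40 g: flange 50 mm wide at z 7..13, below it 39 mm. Origin: centre of the underside, z up. Starts flat on the compartment floor, hidden under the shut flap. With the flap propped, the space above it leans towards the robot: a gripper tilted 25 to 30 degrees, parallel to the flap, fits.
- tray: Aluminium tray, fixed, 140 (x) by 120 (y) by 14 mm high, walls and floor 3 mm. Origin: centre of the underside.
- mortar: White porcelain mortar, 91 mm wide, 46 mm high, a bystander. Origin: centre of the underside.
- jar: White screw-cap jar, 48 mm wide, 66 mm high, a bystander. Origin: centre of the underside.
- vial: Clear snap-cap vial, 24 mm wide, 54 mm high, a bystander. Origin: centre of the underside.

How it is judged:
By the outcome, as a careful person would: the job done as asked, in the order asked, and still so for the second after the job is handed in, with the robot touching nothing.
It also fails if it takes over 61 s, if anything falls off the work surface, if the arm or the gripper's body presses on something with over 40 N, if the wrist force passes 120 N, or if a joint passes its speed limit or range.

## Working session

There is one attempt and no reset: what is moved stays moved. The work goes in short steps, Python scripts to look and compute and a shell command to move; the robot and the scene stay as the last step left them, time stands still between calls to the robot, and variables do not carry over. Pictures are saved under pics/ and viewed, about 8 in all and at most 12, crops included, and the job is handed in when it is done.

```bash
mkdir -p pics; cat > h.py <<'E'
import numpy as np, cv2
from scipy.spatial.transform import Rotation as R
from scipy.optimize import least_squares
from bench import ctrl, imaging, finder
def cam(n):
    d=imaging.get_image(n); d['name']=n; return d
def ray(d,p):  # p=[row,col] shares
    h,w=d['frame'].shape[:2]; K=np.array(d['intrinsics'])
    x=(p[1]*w-K[0,2])/K[0,0]; y=(p[0]*h-K[1,2])/K[1,1]
    u=np.array([x,y]); s=u.copy()
    for _ in range(20): s=u/(1+d['k1']*(s@s))
    T=np.array(d['pose']); v=T[:3,:3]@np.array([s[0],s[1],1]); return T[:3,3],v/np.linalg.norm(v)
def proj(d,P):
    T=np.array(d['pose']);K=np.array(d['intrinsics'])
    c=(np.atleast_2d(P)-T[:3,3])@T[:3,:3]; s=c[:,:2]/c[:,2:]; s=s*(1+d['k1']*(s**2).sum(1,keepdims=True))
    return s*[K[0,0],K[1,1]]+[K[0,2],K[1,2]]   # col,row
def tri(rs):
    A=sum(np.eye(3)-np.outer(v,v) for o,v in rs); b=sum((np.eye(3)-np.outer(v,v))@o for o,v in rs)
    p=np.linalg.solve(A,b); return p,[np.linalg.norm(np.cross(p-o,v))*1000 for o,v in rs]
def onz(r,z): o,v=r; return o+v*(z-o[2])/v[2]
def save(d,n): cv2.imwrite('pics/'+n,cv2.cvtColor(d['frame'],cv2.COLOR_RGB2BGR))
E
python3 - <<'E'
from h import *
np.set_printoptions(precision=4,suppress=True)
D={n:cam(n) for n in('scene','top')}
for n in D: save(D[n],n+'0.png'); print(n,np.array(D[n]['pose']).round(3).tolist(),D[n]['intrinsics'],D[n]['k1'])
for l in ['bin','deck_spot','hinge_line','flap_lip','prop','tray','mortar','jar','vial','pellet']:
    rs=[]
    for n in D:
        f=finder.spot_point(l,n)
        if f: rs.append(ray(D[n],f[0]['point'])); print(l,n,[(round(g['conf'],2),np.round(np.array(g['point'])*[420,560],1).tolist()) for g in f[:2]],'z0',onz(rs[-1],0))
    if len(rs)==2: print('   tri',*tri(rs))
print(ctrl.get_state())
a=cv2.imread('pics/scene0.png');b=cv2.imread('pics/top0.png')
E
```

```text
scene [[-0.78, -0.4, 0.482, 0.076], [-0.626, 0.49, -0.606, 0.571], [0.006, -0.775, -0.632, 0.71], [0.0, 0.0, 0.0, 1.0]] [[447.8971   0.     280.1981]
 [  0.     447.8971 199.9296]
 [  0.       0.       1.    ]] -0.10544671601942093
top [[-0.029, -0.992, 0.126, 0.375], [-0.999, 0.03, 0.012, -0.01], [-0.015, -0.125, -0.992, 1.268], [0.0, 0.0, 0.0, 1.0]] [[442.6641   0.     280.8124]
 [  0.     442.6641 206.2838]
 [  0.       0.       1.    ]] -0.07368224285439307
bin scene [(0.65, [250.4, 255.3])] z0 [ 0.5499  0.0617 -0.    ]
bin top [(0.96, [196.9, 266.6])] z0 [0.5641 0.0457 0.    ]
   tri [ 0.5664  0.0459 -0.0228] [np.float64(1.396300649148506), np.float64(1.3963006491486145)]
deck_spot scene [(0.78, [199.0, 257.8]), (0.52, [196.0, 211.7])] z0 [ 0.6635 -0.0776  0.    ]
deck_spot top [(0.94, [184.8, 273.2])] z0 [0.5991 0.0256 0.    ]
   tri [0.5778 0.0211 0.1068] [np.float64(2.8234367182015103), np.float64(2.8234367182013473)]
hinge_line scene [(0.77, [196.3, 213.1])] z0 [ 0.7585 -0.014   0.    ]
hinge_line top [(0.95, [164.0, 242.0])] z0 [0.6638 0.1156 0.    ]
   tri [0.63   0.1001 0
[... 1101 characters left out ...]
, 239.4])] z0 [0.4345 0.2386 0.    ]
vial top [(0.52, [240.3, 206.6])] z0 [0.4435 0.2216 0.    ]
   tri [ 0.4458  0.2267 -0.0243] [np.float64(1.123523578099524), np.float64(1.123523578099641)]
{'time': 1.1, 'joint_positions': array([ 1.2091,  0.321 , -0.0701,  1.4505,  0.0226,  1.3708, -0.0569]), 'qd': array([ 0.0011, -0.0009,  0.0013, -0.0007, -0.0008, -0.0003, -0.0013]), 'joint_torque': array([ -0.0003, -49.1115,  -0.4034, -31.2775,  -0.0636,   0.0337,
         0.    ]), 'position': array([ 0.2385, -0.6047,  0.2446]), 'tool_rot': array([ 3.0862,  0.5868, -0.0001]), 'ft_force': array([ 0.5079,  0.0591, -0.6022]), 'torque': array([ 0.0496, -0.0094, -0.0428]), 'grip_width': 1.002629052920162}
```

View images.

View pics/scene0.png

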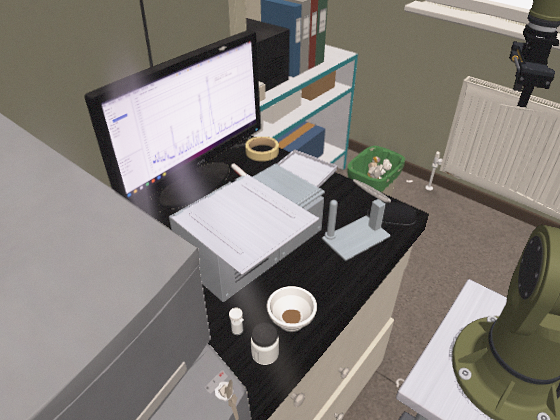

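View pics/top0.png

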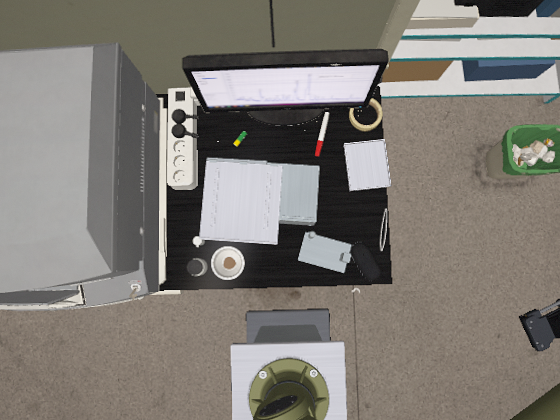

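```bash
cat > fit.py <<'E'
from h import *
from scipy.optimize import minimize
def box(x0,x1,y0,y1,z0,z1): return np.array([[x,y,z] for x in(x0,x1) for y in(y0,y1) for z in(z0,z1)])/1000
t=np.linspace(0,2*np.pi,12,endpoint=False)
cyl=lambda r,z0,z1:np.array([[r*np.cos(a),r*np.sin(a),z] for a in t for z in(z0,z1)])/1000
M={'prop':[box(-75,8,-118,18,0,6),np.vstack([cyl(8,0,104),cyl(4,0,109)]),box(-46,-22,-115,-95,0,80)],
 'flap':[box(-135,70,-42,158,135.5,138.5)],'tray':[box(-70,70,-60,60,0,14)],
 'bin':[box(-70,80,-140,158,0,135),box(-135,70,-42,158,135.5,138.5)],'pellet':[np.vstack([cyl(19.5,0,13),cyl(25,7,13)])]}
def sil(d,parts,T,S=4):
    m=np.zeros((420*S,560*S),np.uint8)
    for P in parts:
        q=proj(d,P@T[0].T+T[1])*S; cv2.fillConvexPoly(m,cv2.convexHull(q.astype(np.float32)).round().astype(np.int32),1)
    return cv2.resize(m.astype(np.float32),(560,420),interpolation=cv2.INTER_AREA)
def fit(label,views,masks,p0,z=0):
    def f(p):
        T=(R.from_euler('z',p[2]).as_matrix(),np.array([p[0],p[1],z]))
        return sum(1-np.minimum(s,m).sum()/np.maximum(s,m).sum() for d,m in zip(views,masks) for s in[sil(d,M[label],T)])
    best=None
    for dy in(-.2,0,.2):
        q=np.array(p0)+[0,0,dy]
        r=minimize(f,q,method='Nelder-Mead',options=dict(initial_simplex=[q,q+[.01,0,0],q+[0,.01,0],q+[0,0,.08]],xatol=2e-4,fatol=1e-4))
        if best is None or r.fun<best.fun: best=r
    return best.x,best.fun
E
python3 - <<'E'
from fit import *
D={n:cam(n) for n in('scene','top')}
for l,p0 in [('prop',(.445,-.07,-.2)),('flap',(.567,.045,0)),('bin',(.567,.045,0)),('tray',(.642,-.25,0))]:
    ms={}
    for n in D:
        f=finder.trace(l,n); 
        if f: ms[n]=f[0]['region'].astype(np.float32); print(l,n,f[0]['conf'],ms[n].sum())
    for ns in [list(ms)]+[[n] for n in ms]:
        x,e=fit(l,[D[n] for n in ns],[ms[n] for n in ns],p0); print('  ',ns,x.round(4),round(e,3))
    if l in('prop','bin','tray'):
      x,e=fit(l,[D[n] for n in ms],[ms[n] for n in ms],p0)
      for n in D:
        T=(R.from_euler('z',x[2]).as_matrix(),np.array([x[0],x[1],0]))
        s=(sil(D[n],M[l],T)>.5).astype(np.uint8); c,_=cv2.findContours(s,0,2); cv2.drawContours(D[n]['frame'],c,-1,(255,0,0),1)
a=np.hstack([cv2.resize(D['scene']['frame'][130:330,150:420],None,fx=1.48,fy=1.48),cv2.resize(D['top']['frame'][100:300,170:440],None,fx=1.48,fy=1.48)])
cv2.imwrite('pics/fit.png',a[:,:,::-1])
E
```

```text
prop scene 0.79 2041.0
prop top 0.57 1477.0
   ['scene', 'top'] [ 0.4448 -0.0762 -0.2959] 0.12
   ['scene'] [ 0.4445 -0.0764 -0.2959] 0.081
   ['top'] [ 0.4452 -0.0758 -0.2983] 0.038
flap scene 0.62 7589.0
flap top 0.97 5939.0
   ['scene', 'top'] [ 0.5575  0.0459 -0.1016] 0.052
   ['scene'] [ 0.5572  0.0461 -0.1027] 0.02
   ['top'] [ 0.5579  0.046  -0.0946] 0.03
bin scene 0.78 12510.0
bin top 0.6 8522.0
   ['scene', 'top'] [ 0.5578  0.0461 -0.0996] 0.129
   ['scene'] [ 0.5578  0.0465 -0.0956] 0.101
   ['top'] [ 0.5582  0.0461 -0.1001] 0.027
tray scene 0.98 1147.0
tray top 0.8 1985.0
   ['scene', 'top'] [ 0.6474 -0.2495  0.0543] 0.347
   ['scene'] [ 0.6463 -0.2695  0.0635] 0.266
   ['top'] [ 0.649  -0.2493  0.0626] 0.042
```

View pics/fit.png

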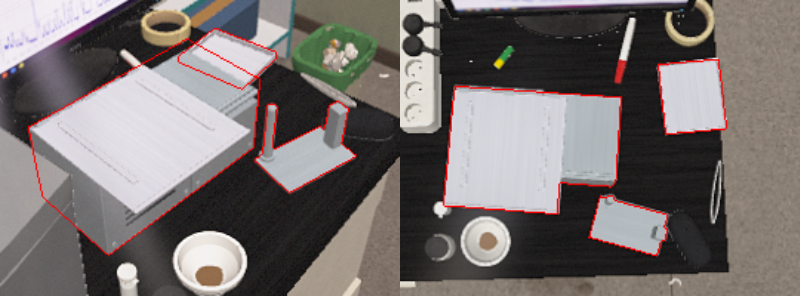

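The overlay shows the fitted outlines lying on the bin and flap, the prop (top view about 305–350, 232–270) and the tray. A mouse sits just right of the prop stem.

```bash
cat > go.py <<'E'
from h import *
BIN=(np.array([.5577,.0460,0]),-.0995); PROP=(np.array([.4448,-.0762,0]),-.296); TRAY=(np.array([.649,-.2493,0]),.06)
def W(F,p): return F[0]+R.from_euler('z',F[1]).apply(np.array(p)/1000)
def inv(F,p): return R.from_euler('z',-F[1]).apply(np.array(p)-F[0])*1000
def down(jaw,tilt=0):  # y=jaw dir (world angle), z down
    y=np.array([np.cos(jaw),np.sin(jaw),0]);z=np.array([0,0,-1.]);return R.from_matrix(np.c_[np.cross(y,z),y,z])
def rel(tcp,Rt):
    s=ctrl.get_state(); R0=R.from_rotvec(s['tool_rot']); 
    print('t',round(s['time'],2),'pos',s['position'].round(4),'F',s['ft_force'].round(1),'M',s['torque'].round(2),'gw',round(s['grip_width'],3))
    print('now: shift cm',(R0.inv().apply(tcp-s['position'])*100).round(2),'turn deg',np.degrees((R0.inv()*Rt).as_rotvec()).round(2),'| shift after turn',(Rt.inv().apply(tcp-s['position'])*100).round(2))
E
python3 -m jog '[[[0,0,0,0,0,-8.58,6],[0,0,0,0,0,-8.58,6],[0,0,0,0,0,-8.58,6],[0,0,0,0,0,-8.58,6],[0,0,0,0,0,-8.58,6],[0,0,0,0,0,-8.58,6],[0,0,0,0,0,0,6]]]' 20
python3 - <<'E'
from go import *
p=W(PROP,[-34,-106,0]); print(p); rel(p+[0,0,.2],down(-.296))
E
```

```text
time: 2.3
position: [0.2385, -0.6047, 0.2446]
tool_rot: [2.525, 1.869, 0.0]
ft_force: [0.4, -0.5, -0.2]
grip_width: 0.689
[ 0.3813588  -0.16767248  0.        ]
t 2.3 pos [ 0.2385 -0.6047  0.2446] F [ 0.4 -0.5 -0.2] M [-0.11 -0.05 -0.02] gw 0.689
now: shift cm [45.97  0.91  4.46] turn deg [ 0.01  0.   -0.01] | shift after turn [45.97  0.92  4.46]
```

```bash
python3 -m jog '[[[4,0,0,0,0,0,6],[4.6,0,0,0,0,0,6],[4.6,0,0,0,0,0,6],[4.6,0.1,0,0,0,0,6],[4.6,0.1,0,0,0,0,6],[4.6,0.1,0,0,0,0,6],[4.6,0.1,0,0,0,0,6],[4.6,0.1,0,0,0,0,6],[4.6,0.2,0,0,0,0,6],[4,0.2,0,0,0,0,6],[1,0,0,0,0,0,6],[0,0,0,0,0,0,6]]]' 20
python3 - <<'E'
from go import *
p=W(PROP,[-34,-106,0]); print(p); rel(p+[0,0,.2],down(-.296))
E
```

```text
time: 3.5
position: [0.3815, -0.1681, 0.245]
tool_rot: [2.523, 1.869, -0.001]
ft_force: [0.7, 0.3, 0.4]
grip_width: 0.687
[ 0.3813588  -0.16767248  0.        ]
t 3.5 pos [ 0.3815 -0.1681  0.245 ] F [0.7 0.3 0.4] M [-0.07 -0.04  0.01] gw 0.687
now: shift cm [ 0.04 -0.03  4.5 ] turn deg [0.05 0.07 0.03] | shift after turn [ 0.03 -0.02  4.5 ]
```

```bash
python3 -m jog '[[[0,0,4,0,0,0,6],[0,0,4,0,0,0,6],[0,0,4,0,0,0,6],[0,0,3,0,0,0,6],[0,0,2,0,0,0,6],[0,0,1.7,0,0,0,6],[0,0,0,0,0,0,6]]]' 20
python3 - <<'E'
from go import *
p=W(PROP,[-34,-106,0]); rel(p+[0,0,.058],down(-.296))
for n in('scene','top'): d=cam(n); save(d,n+'1.png')
a=cv2.imread('pics/scene1.png')[150:290,280:440];b=cv2.imread('pics/top1.png')[200:300,270:420]
cv2.imwrite('pics/g1.png',np.hstack([cv2.resize(a,(400,350)),cv2.resize(b,(400,350))]))
E
```

```text
time: 4.2
position: [0.3785, -0.1701, 0.0553]
tool_rot: [-2.525, -1.861, 0.003]
ft_force: [0.3, -0.6, -0.5]
grip_width: 0.691
t 4.2 pos [ 0.3785 -0.1701  0.0553] F [ 0.3 -0.6 -0.5] M [-0.05 -0.02 -0.  ] gw 0.691
now: shift cm [ 0.32  0.2  -0.27] turn deg [-0.29 -0.08 -0.27] | shift after turn [ 0.32  0.2  -0.27]
```

View pics/g1.png

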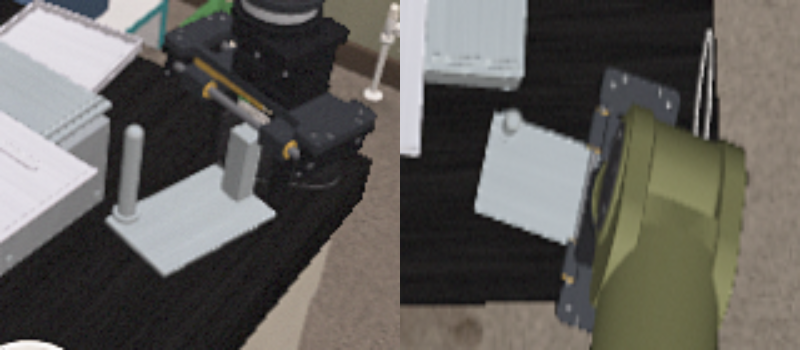

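The gripper straddles the stem centrally: the brass marks at 208 and 290 lie either side of the stem at 240. Next I nudge it and close.

```bash
python3 -m jog '[[[0.3,0.2,-0.3,0,0,0,6],[0,0,0,0,0,0,2],[0,0,0,0,0,0,2],[0,0,0,0,0,0,2],[0,0,0,0,0,0,1.5],[0,0,0,0,0,0,1.5],[0,0,0,0,0,0,1.5],[0,0,0,0,0,0,1.5]]]' 60
python3 -m jog '[[[0,0,-0.5,0,0,0,1.5],[0,0,-1,0,0,0,1.5],[0,0,-1,0,0,0,1.5],[0,0,-0.5,0,0,0,1.5],[0,0,0,0,0,0,1.5],[0,0,0,0,0,0,1.5]]]' 60
python3 - <<'E'
from fit import *
from go import rel,down,PROP,W
s=ctrl.get_state(); R0=R.from_rotvec(s['tool_rot']);print(s['position'],s['tool_rot'],s['ft_force'],s['torque'],s['grip_width'])
D={n:cam(n) for n in('scene','top')}
rs=[]
for n in D:
    f=finder.spot_point('prop',n); 
    if f: rs.append(ray(D[n],f[0]['point'])); print(n,f[0]['conf'])
    save(D[n],n+'2.png')
if len(rs)==2: print(tri(rs))
p0=np.array([.4448,-.0762,-.296])
for n in D:
    cv2.imwrite('pics/x.png',D[n]['frame'])
    T=(R.from_euler('z',-.296).as_matrix(),np.array([.4448,-.0762,.031]))
    for P in M['prop']:
        q=cv2.convexHull(proj(D[n],P@T[0].T+T[1]).astype(np.float32)); cv2.polylines(D[n]['frame'],[q.round().astype(int)],True,(255,0,0),1)
a=D['scene']['frame'][140:290,280:440];b=D['top']['frame'][190:290,270:420]
cv2.imwrite('pics/g2.png',np.hstack([cv2.resize(a,(400,375)),cv2.resize(b,(400,375))])[:,:,::-1])
E
```

```text
time: 5.1
position: [0.3838, -0.1671, 0.0606]
tool_rot: [2.525, 1.869, 0.0]
ft_force: [0.1, -0.7, 0.6]
grip_width: 0.271
time: 5.7
position: [0.3836, -0.1671, 0.0906]
tool_rot: [2.525, 1.869, -0.0]
ft_force: [0.3, -0.4, -5.3]
grip_width: 0.269
[ 0.38364603 -0.1670868   0.09063371] [ 2.52490218e+00  1.86866760e+00 -4.20006032e-04] [ 0.25754501 -0.39713782 -5.33975953] [-0.29303537  0.04803935 -0.04329209] 0.26865976851795403
scene 0.79
top 0.63
(array([ 0.44245145, -0.06696388,  0.040111  ]), [np.float64(1.6982891389994954), np.float64(1.6982891389995431)])
```

View pics/g2.png

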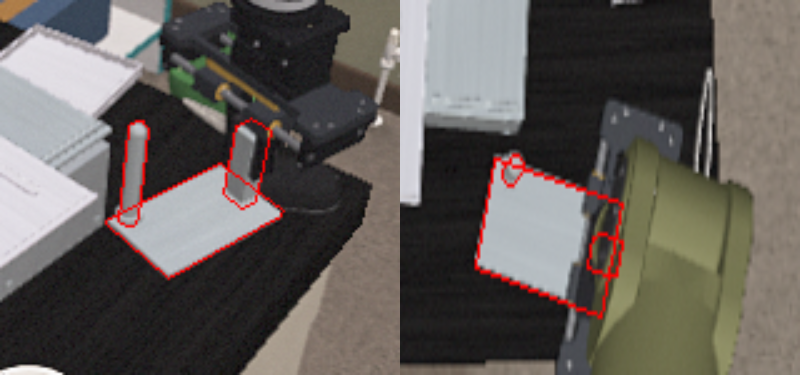

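Prop held with no visible sag: the projected foot and post outline agrees to about a pixel. Next I move it to the front of the bin, under the flap overhang.

```bash
cat >> go.py <<'E'
OFF=np.array([-34,-104.8,60.6])  # TCP in prop frame
def prop(target=None):
    s=ctrl.get_state(); R0=R.from_rotvec(s['tool_rot']); Rg=down(BIN[1])
    yaw=BIN[1]; Rp=R0*down(0).inv()   # prop rotation in world
    o=s['position']-Rp.apply(OFF/1000); print('prop in bin',inv(BIN,o).round(1),'yaw',Rp.as_euler('zyx')[0]-BIN[1],'TCP r',np.hypot(*s['position'][:2]))
    if target is not None: rel(W(BIN,np.array(target)+OFF),Rg)
E
python3 - <<'E'
from go import *
prop([-100,-22,10])
E
```

```text
prop in bin [ -98.5 -132.9   29.6] yaw -0.19689566579712628 TCP r 0.41814451317226475
t 5.9 pos [ 0.3834 -0.1668  0.0902] F [ 1.2 -0.1 -4.9] M [-0.31  0.05  0.  ] gw 0.274
now: shift cm [10.39 -0.21  1.96] turn deg [-4.000e-02 -1.000e-02 -1.128e+01] | shift after turn [10.23  1.83  1.96]
```

```bash
python3 -m jog '[[[0,0,0.4,0,0,-5.64,1.5],[0,0,0.8,0,0,-5.64,1.5],[0,0,0.5,0,0,0,1.5],[1.5,0.4,0.2,0,0,0,1.5],[2.5,0.4,0,0,0,0,1.5],[2.5,0.4,0,0,0,0,1.5],[2.5,0.4,0,0,0,0,1.5],[1.2,0.2,0,0,0,0,1.5],[0,0,0,0,0,0,1.5],[0,0,0,0,0,0,1.5]]]' 60
python3 - <<'E'
from go import *
prop([-100,-22,10])
D={n:cam(n) for n in('scene','top')}
for n in D: save(D[n],n+'3.png')
a=D['scene']['frame'][140:310,160:440];b=D['top']['frame'][140:290,190:400]
cv2.imwrite('pics/g3.png',np.hstack([cv2.resize(a,(450,273)),cv2.resize(b,(350,250)) if 0 else cv2.resize(b,(350,273))])[:,:,::-1])
E
```

```text
time: 6.9
position: [0.4116, -0.0677, 0.0714]
tool_rot: [-2.33, -2.107, 0.001]
ft_force: [-0.6, -0.7, -5.4]
grip_width: 0.269
prop in bin [-100.   -22.9   10.7] yaw -0.00097171275894406 TCP r 0.4171099224165772
t 6.9 pos [ 0.4116 -0.0677  0.0714] F [-0.6 -0.7 -5.4] M [-0.3  -0.18 -0.02] gw 0.269
now: shift cm [0.08 0.01 0.08] turn deg [-0.02  0.02 -0.06] | shift after turn [0.08 0.01 0.08]
```

View pics/g3.png

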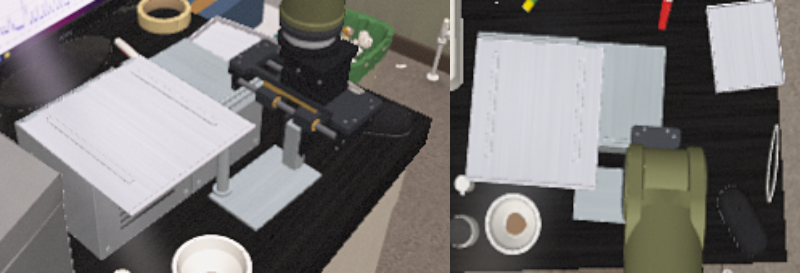

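The post stands under the flap's right front corner (scene crop 222,180) and nothing is touching. Lift.

```bash
python3 -m jog '[[[0.1,0,-0.7,0,0,0,1.5],[0,0,-0.8,0,0,0,1.5],[0,0,-1.2,0,0,0,1.5],[0,0,-1.5,0,0,0,1.5],[0,0,-1.5,0,0,0,1.5],[0,0,-1.5,0,0,0,1.5],[0,0,-1.5,0,0,0,1.5],[0,0,-0.7,0,0,0,1.5],[0,0,0,0,0,0,1.5]]]' 60
python3 - <<'E'
from go import *
prop([-100,-22,105])
E
```

```text
time: 7.9
position: [0.4123, -0.0665, 0.1667]
tool_rot: [2.328, 2.107, 0.0]
ft_force: [-1.0, -0.7, -6.8]
grip_width: 0.27
prop in bin [-99.4 -21.7 106.1] yaw -4.0222977259640746e-05 TCP r 0.4175937201009185
t 7.9 pos [ 0.4123 -0.0665  0.1667] F [-1.  -0.7 -6.8] M [-0.38  0.18  0.12] gw 0.27
now: shift cm [-0.04 -0.05  0.11] turn deg [ 0.09  0.08 -0.  ] | shift after turn [-0.04 -0.05  0.11]
```

```bash
python3 -m jog '[[[0,0.55,-1.1,0,0,0,1.5],[0,0.6,-1.1,0,0,0,1.5],[0,0.4,-0.9,0,0,0,1.5],[0,0.4,-0.9,0,0,0,1.5],[0,1,-0.6,0,0,0,1.5],[0,1,-0.5,0,0,0,1.5],[0,0,0,0,0,0,1.5]]]' 60
python3 - <<'E'
from go import *
prop([-60,-22,156])
d=cam('scene'); save(d,'scene4.png'); d2=cam('top')
cv2.imwrite('pics/g4.png',np.hstack([cv2.resize(d['frame'][60:310,160:440],(448,400)),cv2.resize(d2['frame'][100:290,190:360],(350,400))])[:,:,::-1])
E
```

```text
time: 8.6
position: [0.4533, -0.0703, 0.2174]
tool_rot: [2.328, 2.108, 0.004]
ft_force: [-0.6, 0.4, -7.2]
grip_width: 0.271
prop in bin [-58.2 -21.2 156.9] yaw 0.0001581407546547564 TCP r 0.4587275331952988
t 8.6 pos [ 0.4533 -0.0703  0.2174] F [-0.6  0.4 -7.2] M [-0.51  0.13  0.03] gw 0.271
now: shift cm [-0.07 -0.17  0.08] turn deg [ 0.14 -0.06  0.01] | shift after turn [-0.07 -0.17  0.08]
```

View pics/g4.png

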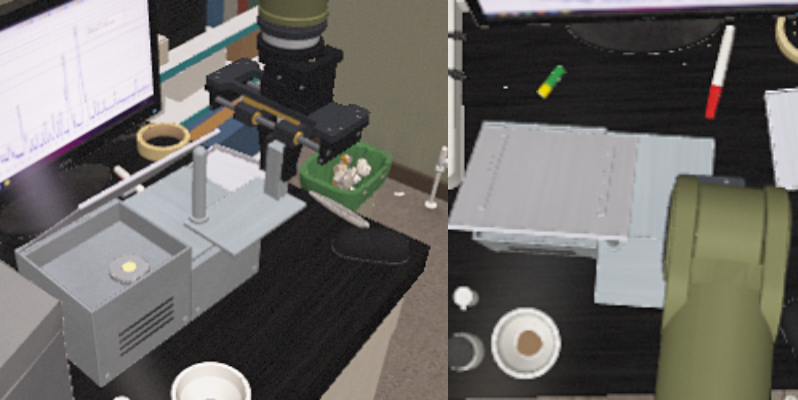

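The flap is riding on the post and the pellet shows in the compartment (scene crop 128,267). Continue back.

```bash
python3 -m jog '[[[0,0.7,0,0,0,0,1.5],[0,1.4,0,0,0,0,1.5],[0,1.4,0,0,0,0,1.5],[0,1.4,0,0,0,0,1.5],[0,1.4,0,0,0,0,1.5],[-0.1,1,0,0,0,0,1.5],[0,0.5,0,0,0,0,1.5],[0,0,0,0,0,0,1.5],[0,0,0,0,0,0,1.5]]]' 60
python3 - <<'E'
from go import *
prop([20,-22,140])
D={n:cam(n) for n in('scene','top')}
# overlay model at level pose, to check tilt/offset; and flap pts
from fit import M
s=ctrl.get_state(); Rp=R.from_rotvec(s['tool_rot'])*down(0).inv(); o=s['position']-Rp.apply(OFF/1000)
for n in D:
    for l in('prop',):
        f=finder.spot_point(l,n); print(n,[(g['conf'],np.array(g['point'])*[420,560]) for g in f[:1]], proj(D[n],o))
    for P in M['prop']:
        q=cv2.convexHull(proj(D[n],Rp.apply(P)+o).astype(np.float32)); cv2.polylines(D[n]['frame'],[q.round().astype(int)],True,(255,0,0),1)
a=D['scene']['frame'][100:260,200:400]
cv2.imwrite('pics/g5.png',cv2.resize(a,(800,600) if 0 else (750,600))[:,:,::-1])
E
```

```text
time: 9.6
position: [0.528, -0.0791, 0.216]
tool_rot: [-2.329, -2.107, 0.002]
ft_force: [-1.5, 0.5, -7.1]
grip_width: 0.267
prop in bin [ 16.8 -22.6 155.3] yaw -0.000204288397136404 TCP r 0.5338851529679417
t 9.6 pos [ 0.528  -0.0791  0.216 ] F [-1.5  0.5 -7.1] M [-0.47  0.3   0.11] gw 0.267
now: shift cm [0.06 0.32 1.54] turn deg [-0.09  0.02 -0.01] | shift after turn [0.06 0.31 1.54]
scene [(0.19, array([333.606, 240.576]))] [[257.70608053 181.67075053]]
top [(0.84, array([185.598, 270.816]))] [[273.03897418 184.55404794]]
```

View pics/g5.png

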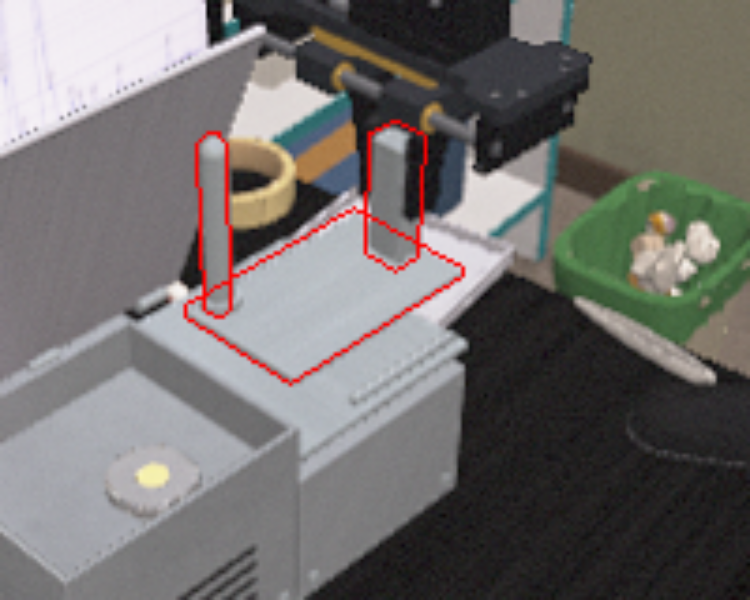

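```bash
python3 - <<'E'
from go import *
d=cam('scene')
for z in (111,121,131,141): print(z,proj(d,[W(BIN,[-61.5,-50,z]),W(BIN,[-61.5,-135,z])]).round(1).tolist())
E
python3 -m jog '[[[0.03,0.15,0.3,0,0,0,1.5],[0.03,0.2,0.5,0,0,0,1.5],[0,0,0.5,0,0,0,1.5],[0,0,0.2,0,0,0,1.5],[0,0,0,0,0,0,1.5],[0,0,0,0,0,0,1.5]]]' 60
python3 -c "
from go import *
prop([20,-22,140])"
```

```text
111 [[294.0, 209.4], [320.7, 191.4]]
121 [[294.1, 205.7], [321.0, 187.8]]
131 [[294.2, 202.0], [321.3, 184.1]]
141 [[294.3, 198.1], [321.6, 180.3]]
time: 10.45
position: [0.5321, -0.0787, 0.2011]
tool_rot: [-2.329, -2.108, 0.001]
ft_force: [-1.2, 0.6, -6.9]
grip_width: 0.274
prop in bin [ 20.9 -21.8 140.5] yaw -1.8633132918305373e-05 TCP r 0.5378783586173732
t 10.45 pos [ 0.5321 -0.0787  0.2011] F [-1.2  0.6 -6.9] M [-0.41  0.34  0.11] gw 0.274
now: shift cm [-0.02 -0.09  0.05] turn deg [-0.03  0.   -0.  ] | shift after turn [-0.02 -0.09  0.05]
```

```bash
python3 -m jog '[[[0,0,0.5,0,0,0,1.5],[0,0,0.5,0,0,0,1.5],[0,0,0.4,0,0,0,1.5],[0,0,0.2,0,0,0,1.5],[0,0,0.1,0,0,0,1.5],[0,0,0,0,0,0,1.5]]]' 60
for i in 1; do python3 -m jog '[[[0,0,0.1,0,0,0,1.5],[0,0,0.1,0,0,0,1.5],[0,0,0.1,0,0,0,1.5],[0,0,0,0,0,0,1.5]]]' 60; done
python3 -c "
from go import *
prop([20,-22,140])"
```

```text
time: 11.05
position: [0.5321, -0.0788, 0.1843]
tool_rot: [-2.329, -2.108, 0.0]
ft_force: [-2.0, -0.3, -7.4]
grip_width: 0.269
time: 11.45
position: [0.5322, -0.0787, 0.1814]
tool_rot: [-2.329, -2.108, 0.0]
ft_force: [-1.9, 0.1, -6.1]
grip_width: 0.27
prop in bin [ 21.  -21.8 120.8] yaw -8.109377375911664e-05 TCP r 0.5379601605080967
t 11.45 pos [ 0.5322 -0.0787  0.1814] F [-1.9  0.1 -6.1] M [-0.31  0.46  0.27] gw 0.27
now: shift cm [-0.02 -0.1  -1.92] turn deg [-0.01  0.01 -0.  ] | shift after turn [-0.02 -0.1  -1.92]
```

```bash
for_() { :; }
python3 -m jog '[[[0,0,0.1,0,0,0,1.5],[0,0,0,0,0,0,1.5]]]' 60
python3 -m jog '[[[0,0,0.1,0,0,0,1.5],[0,0,0,0,0,0,1.5]]]' 60
python3 -c "
from go import *
prop([20,-22,118])"
```

```text
time: 11.65
position: [0.5322, -0.0787, 0.1804]
tool_rot: [-2.329, -2.108, 0.0]
ft_force: [-2.4, 0.5, -6.1]
grip_width: 0.271
time: 11.85
position: [0.5322, -0.0787, 0.1794]
tool_rot: [-2.329, -2.108, 0.0]
ft_force: [-2.7, 0.7, -5.3]
grip_width: 0.269
prop in bin [ 21.  -21.8 118.7] yaw -9.285337666567473e-05 TCP r 0.5379525574368269
t 11.85 pos [ 0.5322 -0.0787  0.1794] F [-2.7  0.7 -5.3] M [-0.26  0.44  0.27] gw 0.269
now: shift cm [-0.02 -0.1   0.08] turn deg [-0.02  0.   -0.01] | shift after turn [-0.02 -0.1   0.08]
```

```bash

python3 -m jog '[[[0,0,0.1,0,0,0,1.5],[0,0,0,0,0,0,1.5]]]' 60
python3 -m jog '[[[0,0,0.1,0,0,0,1.5],[0,0,0,0,0,0,1.5]]]' 60
python3 -c "
from go import *
prop([20,-22,118])"
```

```text
time: 12.05
position: [0.5322, -0.0787, 0.1784]
tool_rot: [-2.329, -2.108, 0.0]
ft_force: [-2.1, 0.5, -4.9]
grip_width: 0.273
time: 12.25
position: [0.5322, -0.0787, 0.1774]
tool_rot: [-2.329, -2.108, 0.0]
ft_force: [-3.1, 0.9, -5.4]
grip_width: 0.271
prop in bin [ 21.  -21.9 116.8] yaw -8.515384890453448e-05 TCP r 0.5379737973252277
t 12.25 pos [ 0.5322 -0.0787  0.1774] F [-3.1  0.9 -5.4] M [-0.27  0.47  0.29] gw 0.271
now: shift cm [-0.01 -0.1  -0.12] turn deg [-0.01  0.   -0.  ] | shift after turn [-0.01 -0.1  -0.12]
```

```bash

python3 -m jog '[[[0,0,0.1,0,0,0,1.5],[0,0,0,0,0,0,1.5]]]' 60
python3 -m jog '[[[0,0,0.1,0,0,0,1.5],[0,0,0,0,0,0,1.5]]]' 60
python3 -m jog '[[[0,0,0.1,0,0,0,1.5],[0,0,0,0,0,0,1.5]]]' 60
python3 -c "
from go import *
prop([20,-22,118])"
```

```text
time: 12.45
position: [0.5321, -0.0787, 0.1764]
tool_rot: [-2.329, -2.108, 0.0]
ft_force: [-3.1, 0.8, -5.5]
grip_width: 0.268
time: 12.65
position: [0.5324, -0.0787, 0.1758]
tool_rot: [2.329, 2.108, 0.0]
ft_force: [-3.0, 0.9, -4.1]
grip_width: 0.272
time: 12.85
position: [0.5324, -0.0788, 0.1756]
tool_rot: [2.329, 2.107, -0.0]
ft_force: [-5.6, -0.3, 3.0]
grip_width: 0.27
prop in bin [ 21.3 -21.9 115. ] yaw -0.00034875960542400664 TCP r 0.5382421123616141
t 12.85 pos [ 0.5324 -0.0788  0.1756] F [-5.6 -0.3  3. ] M [0.02 1.1  0.34] gw 0.27
now: shift cm [-0.01 -0.13 -0.3 ] turn deg [ 0.02  0.03 -0.02] | shift after turn [-0.01 -0.13 -0.3 ]
```

```bash
python3 - <<'E'
from go import *
d=cam('scene'); save(d,'scene6.png')
S=8; c0,r0=255,165
im=cv2.resize(d['frame'][r0:r0+70,c0:c0+95],None,fx=S,fy=S,interpolation=cv2.INTER_CUBIC)
def poly(pts,col):
    q=((proj(d,[W(BIN,p) for p in pts])+.5-[c0,r0])*S).round().astype(int); cv2.polylines(im,[q],False,col,1)
for z,c in((105,(255,0,0)),(109,(255,160,0)),(115,(0,200,0))):
    poly([[-59,-50,z+6],[-64,-50,z+6],[-64,-135,z+6],[-59,-135,z+6]],c)
poly([[-70,0,135],[-70,4,135],[-70,30,135]],(0,0,255)); poly([[-70,0,0],[-70,0,135]],(0,0,255)); poly([[-70,-140,0],[-70,-140,135]],(0,0,255))
s=ctrl.get_state(); o=inv(BIN,s['position'])-OFF
poly([o+[-75,18,0],o+[-75,-118,0],o+[8,-118,0]],(255,0,255))
cv2.imwrite('pics/g6.png',im[:,:,::-1])
E
```

```text
(no output)
```

View pics/g6.png

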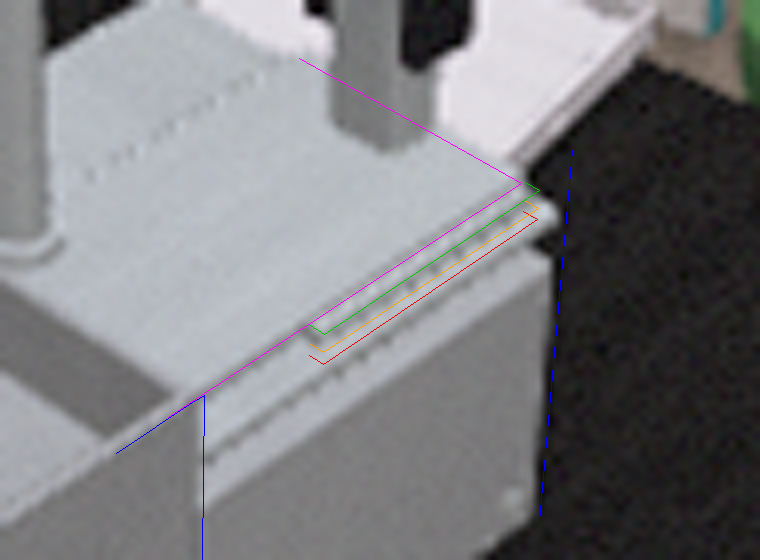

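The foot's front edge (magenta) lies behind the rib, and the rib's front face falls between the green and orange lines. The picture therefore agrees with the felt deck height of about 115 mm. Now I release softly.

```bash
python3 -m jog '[[[0,0,0.03,0,0,0,1.5],[0,0,0,0,0,0,2.0],[0,0,0,0,0,0,2.0]]]' 5
python3 -m jog '[[[0,0,0,0,0,0,2.8],[0,0,0,0,0,0,3.2],[0,0,0,0,0,0,4],[0,0,0,0,0,0,4.5],[0,0,0,0,0,0,4.5],[0,0,0,0,0,0,4.5]]]' 5
python3 -c "
from go import *
prop([20,-22,118])"
```

```text
time: 13.2
position: [0.5329, -0.0788, 0.1756]
tool_rot: [2.329, 2.106, 0.001]
ft_force: [-5.2, 0.2, 4.8]
grip_width: 0.276
time: 13.8
position: [0.5324, -0.0787, 0.1742]
tool_rot: [2.329, 2.108, 0.0]
ft_force: [-0.3, 0.1, 0.2]
grip_width: 0.506
prop in bin [ 21.2 -21.8 113.6] yaw -0.0001435286746255815 TCP r 0.5381835678562831
t 13.8 pos [ 0.5324 -0.0787  0.1742] F [-0.3  0.1  0.2] M [-0.04 -0.1   0.06] gw 0.506
now: shift cm [-0.02 -0.12 -0.44] turn deg [ 0.02 -0.   -0.01] | shift after turn [-0.02 -0.12 -0.44]
```

```bash
python3 -m jog '[[[0,0,-0.5,0,0,0,4.5],[0,0,-1.5,0,0,0,4.5],[0,0,-2.5,0,0,0,4.5],[0,0,-3,0,0,0,4.5],[0,0,-4,0,0,0,6],[-2,0,-4,0,0,0,6],[-4,0,-4,0,0,0,6],[-4,0,-2,0,0,0,6],[-4,0,0,0,0,0,6],[0,0,0,0,0,0,6]]]' 5
python3 - <<'E'
from fit import *
from go import BIN,W,inv,ctrl
D={n:cam(n) for n in('scene','top')}
for l in ('prop','pellet','flap_lip'):
    rs=[]
    for n in D:
        f=finder.spot_point(l,n)
        if f: rs.append(ray(D[n],f[0]['point'])); print(l,n,f[0]['conf'],np.round(np.array(f[0]['point'])*[420,560],1), 'at z103 bin',inv(BIN,onz(rs[-1],.103)).round(1),inv(BIN,onz(rs[-1],.115)).round(1))
    if len(rs)==2: p,e=tri(rs); print('  tri',p,inv(BIN,p).round(1),e)
ms={}
for n in D:
    f=finder.trace('pellet',n); print(n,[g['conf'] for g in f])
    if f: ms[n]=f[0]['region'].astype(np.float32)
p0=list(W(BIN,[-20,60,0])[:2])+[0]
if ms:
  n0=list(ms)[0]; f=finder.spot_point('pellet',n0); 
  q=onz(ray(D[n0],f[0]['point']),.103); p0=[q[0],q[1],0]
  for ns in [list(ms)]+[[n] for n in ms]:
    best=min(((fit('pellet',[D[n] for n in ns],[ms[n] for n in ns],p0,z=z/1000),z) for z in(98,103,108)),key=lambda t:t[0][1])
    print(ns,best,inv(BIN,[*best[0][0][:2],0]).round(1)); 
    print('   z103',fit('pellet',[D[n] for n in ns],[ms[n] for n in ns],p0,z=.103))
for n in D: save(D[n],n+'7.png')
cv2.imwrite('pics/g7.png',np.hstack([cv2.resize(D['scene']['frame'][60:300,140:390],(420,403)),cv2.resize(D['top']['frame'][130:290,190:340],(378,403))])[:,:,::-1])
E
```

```text
time: 14.8
position: [0.5172, -0.2211, 0.3859]
tool_rot: [2.338, 2.093, -0.003]
ft_force: [-0.6, 0.3, -1.0]
grip_width: 0.69
prop scene 0.65 [195.2 258.9] at z103 bin [ 31.3 -38.  103. ] [ 20.2 -27.8 115. ]
prop top 0.92 [186.3 271.4] at z103 bin [ 20.9 -16.2 103. ] [ 18.9 -16.8 115. ]
  tri [0.57080867 0.02543081 0.12346684] [ 15.1 -19.2 123.5] [np.float64(3.054510998882843), np.float64(3.054510998882694)]
pellet scene 0.57 [231.8 241.3] at z103 bin [-28.1  66.  103. ] [-38.1  74.1 115. ]
pellet top 0.78 [197.3 241.7] at z103 bin [-14.1  60.6 103. ] [-15.8  59.3 115. ]
  tri [0.54866515 0.10691994 0.09089128] [-15.   59.7  90.9] [np.float64(3.4501432421339886), np.float64(3.450143242133878)]
flap_lip scene 0.69 [137.9 236.1] at z103 bin [ 246.  -159.7  103. ] [ 230.6 -147.2  115. ]
flap_lip top 0.55 [188.9 235.6] at z103 bin [  7.4  78.8 103. ] [  5.5  77.3 115. ]
  tri [0.54079635 0.10241915 0.30985523] [-22.4  54.5 309.9] [np.float64(3.8067821449020647), np.float64(3.806782144901943)]
scene [0.92]
top [0.79]
['scene', 'top'] ((array([0.53843071, 0.11422763, 0.25410653]), np.float64(0.16829609870910645)), 103) [-26.  66.   0.]
   z103 (array([0.53843071, 0.11422763, 0.25410653]), np.float64(0.16829609870910645))
['scene'] ((array([ 0.54233904,  0.11041716, -0.17652237]), np.float64(0.09974867105484009)), 98) [-21.7  62.6   0. ]
   z103 (array([ 0.53816571,  0.11427647, -0.03631778]), np.float64(0.10724276304244995))
['top'] ((array([0.53939703, 0.11436319, 0.26507705]), np.float64(0.05304211378097534)), 98) [-25.   66.2   0. ]
   z103 (array([0.5389543 , 0.1141915 , 0.24122843]), np.float64(0.0539400577545166))
```

View pics/g7.png

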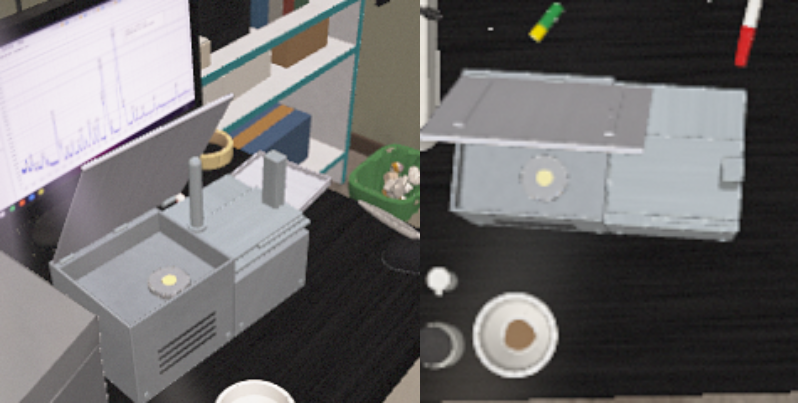

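The prop stands alone and holds the flap at about 1.05–1.1 rad. The pellet (top crop 545,178) is flat at bin (-26, 66), and both views agree. Next I turn and tilt the gripper for the pellet.

```bash
cat >> go.py <<'E'
PEL=np.array([-25.8,66,0])
def tilted(base,deg): # jaw along base frame y, leaning toward -x of base
    a=np.radians(deg);z=np.array([np.sin(a),0,-np.cos(a)]);y=np.array([0,1.,0])
    return R.from_euler('z',base)*R.from_matrix(np.c_[np.cross(y,z),y,z])
def tgt(tipz,back,deg=27,F=None):
    F=F or BIN; Rt=tilted(F[1],deg); z=Rt.as_matrix()[:,2]
    p=W(F,[PEL[0],PEL[1],tipz]) if F is BIN else W(F,[0,0,tipz])
    rel(p-z*(.022+back),Rt); return p
E
python3 -m jog '[[[0,0,0,0,0,-8.18,6.5],[0,0,0,0,0,-8.18,6.5],[0,0,0,0,0,-8.18,6.5],[0,0,0,0,0,-8.18,6.5],[0,0,0,0,0,-8.18,6.5],[0,0,0,0,0,-8.18,6.5],[0,0,0,0,0,-8.18,6.5],[0,0,0,0,0,-8.18,6.5],[0,0,0,0,0,-8.18,6.5],[0,0,0,0,0,-8.18,6.5],[0,0,0,0,0,-8.18,6.5],[0,0,0,0,0,0,6.5]]]' 20
python3 -m jog '[[[0,0,0,0,-6.75,0,6.5],[0,0,0,0,-6.75,0,6.5],[0,0,0,0,-6.75,0,6.5],[0,0,0,0,-6.75,0,6.5],[0,0,0,0,0,0,6.5]]]' 20
python3 -c "
from go import *
tgt(112,.17); print(ctrl.get_state()['joint_positions'])"
```

```text
time: 16.55
position: [0.5188, -0.2133, 0.3846]
tool_rot: [-0.156, -3.138, 0.0]
ft_force: [0.2, -0.4, 0.0]
grip_width: 0.746
time: 17.05
position: [0.5151, -0.2139, 0.3823]
tool_rot: [0.144, 2.67, -0.034]
ft_force: [-0.6, -0.3, 0.3]
grip_width: 0.748
t 17.05 pos [ 0.5151 -0.2139  0.3823] F [-0.6 -0.3  0.3] M [ 0.16  0.46 -0.04] gw 0.748
now: shift cm [13.32 32.8   4.39] turn deg [-0.21 -0.17 -0.42] | shift after turn [13.09 32.89  4.47]
[ 1.20812282 -0.25267999 -0.62126425  1.80177431 -0.3856182   1.13994755
  2.12394628]
```

```bash
python3 -m jog '[[[3,0,0,0,0,0,6.5],[4,1,0,0,0,0,6.5],[3,3,0,0,0,0,6.5],[2,4,0,0,0,0,6.5],[1.1,4.2,0,0,0,0,6.5],[0,4.3,0,0,0,0,6.5],[0,4.3,0,0,0,0,6.5],[0,4,1,0,0,0,6.5],[0,4,1.5,0,0,0,6.5],[0,3,1,0,0,0,6.5],[0,1,0.8,0,0,0,6.5],[0,0,0,0,0,0,6.5]]]' 20
python3 -c "
from go import *
tgt(112,.17); print(ctrl.get_state()['joint_positions'])"
```

```text
time: 18.25
position: [0.5316, 0.0756, 0.2781]
tool_rot: [0.131, 2.74, 0.003]
ft_force: [0.8, 0.6, 0.3]
grip_width: 0.75
t 18.25 pos [0.5316 0.0756 0.2781] F [0.8 0.6 0.3] M [ 0.08  0.32 -0.02] gw 0.75
now: shift cm [ 7.56  3.99 -3.63] turn deg [ 1.27 -4.21 -0.09] | shift after turn [ 7.26  3.92 -4.26]
[ 0.16691093 -0.20739802 -0.37417444  1.98186119  0.02850718  0.96712608
  1.24871972]
```

```bash
python3 -m jog '[[[1.5,0.5,0,0,-1,0,6.5],[1.5,0.5,0,0.3,-1,0,6.5],[1.5,0.5,0,0.3,-1,0,6.5],[1.5,1,0,0.3,-1,0,6.5],[1.2,1,0,0.3,0,0,6.5],[0,0.4,0,0,0,0,6.5],[0,0,0,0,0,0,6.5]]]' 20
python3 -c "
from go import *
tgt(112,.17); s=ctrl.get_state();print(s['joint_positions'],inv(BIN,s['position']))"
```

```text
time: 18.95
position: [0.4848, 0.1178, 0.2517]
tool_rot: [0.141, 2.68, -0.033]
ft_force: [0.0, -0.6, -0.0]
grip_width: 0.75
t 18.95 pos [0.4848 0.1178 0.2517] F [ 0.  -0.6 -0. ] M [0.17 0.36 0.02] gw 0.75
now: shift cm [ 1.6   0.16 -4.29] turn deg [-0.14 -0.77 -0.28] | shift after turn [ 1.54  0.18 -4.31]
[-0.260158   -0.29507267 -0.16220953  2.12879049  0.2256081   0.9164072
  0.93832117] [-79.67989543  64.24404059 251.66865898]
```

```bash
python3 -m jog '[[[0.5,0,1.5,0,-0.4,0,6.5],[0.5,0.1,2,0,-0.3,0,6.5],[0.4,0.1,2,0,0,0,6.5],[0,0,1.5,0,0,0,6.5],[0,0,1,0,0,0,6.5],[0,0,0,0,0,0,6.5]]]' 20
python3 -c "
from go import *
tgt(110,.04); s=ctrl.get_state();print(s['joint_positions'],inv(BIN,s['position']))"
```

```text
time: 19.55
position: [0.5079, 0.1152, 0.1721]
tool_rot: [0.145, 2.671, -0.036]
ft_force: [0.0, -0.4, -1.2]
grip_width: 0.748
t 19.55 pos [0.5079 0.1152 0.1721] F [ 0.  -0.4 -1.2] M [0.13 0.41 0.03] gw 0.748
now: shift cm [0.09 0.21 0.72] turn deg [-0.29 -0.22 -0.44] | shift after turn [0.1  0.21 0.72]
[-0.23351405 -0.17504152 -0.17903298  2.20589359  0.30197619  0.72074198
  0.85748632] [-56.38282942  63.89541471 172.12312102]
```

```bash
python3 -m jog '[[[0.1,0.1,1.2,-0.2,-0.2,-0.4,6.5],[0,0.1,1.2,0,0,0,6.5],[0,0,1,0,0,0,6.5],[0,0,0.6,0,0,0,6.5],[0,0,0.3,0,0,0,6.5],[0,0,0,0,0,0,6.5]]]' 20
python3 - <<'E'
from go import *
tgt(110,0)
D={n:cam(n) for n in('scene','top')}
s=ctrl.get_state();R0=R.from_rotvec(s['tool_rot']);tip=s['position']+R0.apply([0,0,.022]);print(inv(BIN,tip))
for n in D: print(n,[(round(f['conf'],2),np.round(np.array(f['point'])*[420,560],1)) for f in finder.spot_point('pellet',n)[:1]])
cv2.imwrite('pics/g8.png',np.hstack([cv2.resize(D['scene']['frame'][130:270,180:320],(400,400)),cv2.resize(D['top']['frame'][130:270,180:320],(400,400))])[:,:,::-1])
E
```

```text
time: 20.15
position: [0.5262, 0.117, 0.1339]
tool_rot: [0.13, 2.667, -0.032]
ft_force: [0.5, 0.2, 0.3]
grip_width: 0.748
t 20.15 pos [0.5262 0.117  0.1339] F [0.5 0.2 0.3] M [0.15 0.4  0.01] gw 0.748
now: shift cm [-0.04 -0.15  0.5 ] turn deg [0.03 0.05 0.1 ] | shift after turn [-0.04 -0.15  0.5 ]
[-28.24770987  67.76016603 114.92622668]
scene []
top [(0.56, array([198.6, 239.5]))]
```

View pics/g8.png

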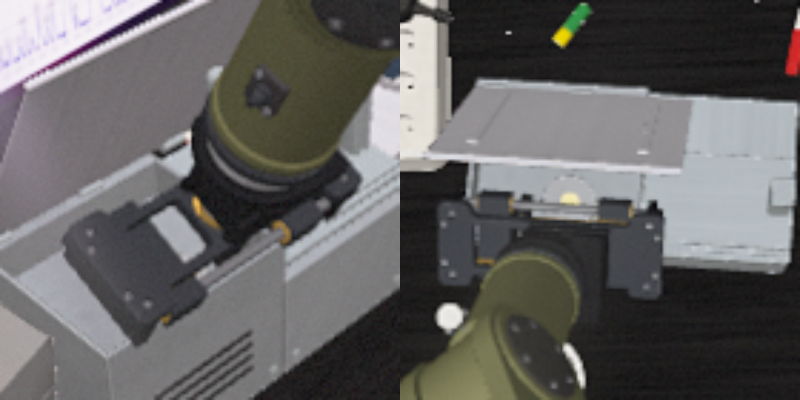

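Fingers straddle the pellet (top crop 570,200). Lower the last 5 mm and close gently.

```bash
python3 -m jog '[[[0,-0.15,0.2,0,0,0,6.5],[0,0,0.2,0,0,0,6.5],[0,0,0.1,0,0,0,6.5],[0,0,0,0,0,0,5.5],[0,0,0,0,0,0,4.5],[0,0,0,0,0,0,4.5],[0,0,0,0,0,0,4.5],[0,0,0,0,0,0,4.5]]]' 15
python3 -c "
from go import *
tgt(110,0)"
```

```text
time: 21.15
position: [0.5284, 0.1154, 0.1298]
tool_rot: [0.13, 2.666, -0.031]
ft_force: [1.2, 0.6, 0.0]
grip_width: 0.558
t 21.15 pos [0.5284 0.1154 0.1298] F [1.2 0.6 0. ] M [ 0.16  0.43 -0.01] gw 0.558
now: shift cm [-0.02 -0.01  0.03] turn deg [0.05 0.09 0.1 ] | shift after turn [-0.02 -0.01  0.03]
```

```bash
python3 -m jog '[[[0,0,-0.5,0,0,0,4.3],[0,0,-1,0,0,0,4.3],[0,0,-1.5,0,0,0,4.3],[0,0,-2,0,0,0,4.3],[0,0,-2,0,0,0,4.3],[0,0,-1.5,0,0,0,4.3],[0,0,-0.8,0,0,0,4.3],[0,0,0,0,0,0,4.3]]]' 20
python3 - <<'E'
from go import *
tgt(110,0); s=ctrl.get_state(); print(inv(BIN,s['position']),s['joint_positions'])
d=cam('scene');d2=cam('top'); save(d,'scene9.png')
cv2.imwrite('pics/g9.png',np.hstack([cv2.resize(d['frame'][90:270,180:320],(400,514)),cv2.resize(d2['frame'][130:270,180:320],(400,514))])[:,:,::-1])
E
```

```text
time: 21.95
position: [0.4865, 0.1199, 0.2143]
tool_rot: [0.13, 2.663, -0.03]
ft_force: [-0.4, 0.6, -0.5]
grip_width: 0.554
t 21.95 pos [0.4865 0.1199 0.2143] F [-0.4  0.6 -0.5] M [ 0.17  0.46 -0.01] gw 0.554
now: shift cm [ 0.11 -0.07  9.48] turn deg [0.12 0.24 0.1 ] | shift after turn [ 0.07 -0.05  9.48]
[-78.23362006  66.48152915 214.34495327] [-0.25188609 -0.27143269 -0.18137022  2.19312436  0.25649479  0.81658243
  0.89822054]
```

View pics/g9.png

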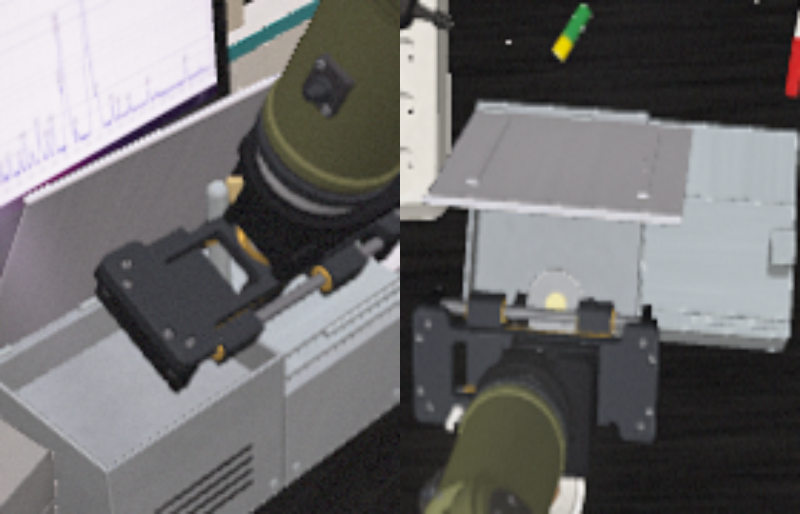

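The pellet is held between the jaws (top crop 556,300) and has come up with the gripper. I partly untilt for reach, back off and rise, then go right in front of the prop.

```bash
python3 -m jog '[[[0,0,0,0,6,0,4.3],[0,0,0,0,6,0,4.3],[0,0,0,0,5,0,4.3],[0.5,-1,-0.9,0,0,0,4.3],[0.8,-2,-1.2,0,0,0,4.3],[0.6,-3,-1.2,0,0,0,4.3],[0,-3.5,0,0,0,0,4.3],[0,-3.5,0,0,0,0,4.3],[0,-3.5,0,0,0,0,4.3],[0,-2,0,0,0,0,4.3],[0,0,0,0,0,0,4.3]]]' 20
python3 -c "
from go import *
tgt(110,0); s=ctrl.get_state(); print(inv(BIN,s['position']),s['joint_positions'])"
```

```text
time: 23.15
position: [0.4424, -0.0655, 0.2413]
tool_rot: [0.153, 2.962, -0.014]
ft_force: [-0.7, 0.5, -0.1]
grip_width: 0.552
t 23.15 pos [ 0.4424 -0.0655  0.2413] F [-0.7  0.5 -0.1] M [ 0.17  0.08 -0.01] gw 0.552
now: shift cm [-4.66 18.88 12.16] turn deg [ -0.1  -16.91  -0.2 ] | shift after turn [-0.98 18.85 13.03]
[-103.65799987 -122.4503998   241.26408699] [-0.11334807 -0.25672919  0.16737926  2.05823344  0.0564425   1.16111421
  1.50202735]
```

```bash
python3 -m jog '[[[0,-2.5,0,0,0,0,4.3],[0,-3.5,0,0,0,0,4.3],[0,-3.5,0,0,0,0,4.3],[0,-3.5,0,0,0,0,4.3],[-1,-3,0,0,0,0,4.3],[-2.5,0,0,0,0,0,4.3],[-3,0,0,0,0,0,4.3],[-3,0,0,0,-4,0,4.3],[-2,0,0,0,-6,0,4.3],[0,0,0,0,-6,0,4.3],[0,0,0,0,0,0,4.3]]]' 20
python3 -c "
from go import *
def tray(tipz,back):
    Rt=tilted(BIN[1],27); z=Rt.as_matrix()[:,2]; p=TRAY[0]+[0,0,tipz]; rel(p-z*(.022+back),Rt)
tray(.010+.03,0); s=ctrl.get_state(); print(inv(BIN,s['position']),s['joint_positions'])"
```

```text
time: 24.25
position: [0.5375, -0.2308, 0.2604]
tool_rot: [0.132, 2.687, -0.027]
ft_force: [-0.8, -0.2, -0.7]
grip_width: 0.559
t 24.25 pos [ 0.5375 -0.2308  0.2604] F [-0.8 -0.2 -0.7] M [ 0.13  0.52 -0.04] gw 0.559
now: shift cm [-0.49 -0.81 22.55] turn deg [ 0.18 -1.13  0.04] | shift after turn [-0.04 -0.73 22.56]
[   7.41797498 -277.42159968  260.38772021] [-0.02523537 -0.13935207  0.43993566  1.9733651  -0.10929005  0.86857074
  1.9492562 ]
```

```bash
python3 -m jog '[[[-0.05,-0.1,2,0.2,-1.1,0,4.3],[0,-0.1,3.5,0,0,0,4.3],[0,-0.1,4,0,0,0,4.3],[0,-0.1,4,0,0,0,4.3],[0,-0.1,4,0,0,0,4.3],[0,-0.1,3,0,0,0,4.3],[0,-0.1,1.5,0,0,0,4.3],[0,0,0.5,0,0,0,4.3],[0,0,0,0,0,0,4.3]]]' 20
cat >> go.py <<'E'
def tray(tipz,back):
    Rt=tilted(BIN[1],27); z=Rt.as_matrix()[:,2]; p=TRAY[0]+[0,0,tipz]; rel(p-z*(.022+back),Rt)
E
python3 - <<'E'
from go import *
tray(.0102,0); s=ctrl.get_state(); print(s['joint_positions'])
d=cam('scene');d2=cam('top'); save(d,'scene10.png')
cv2.imwrite('pics/g10.png',np.hstack([cv2.resize(d['frame'][120:260,200:360],(420,368)),cv2.resize(d2['frame'][130:250,280:400],(368,368))])[:,:,::-1])
E
```

```text
time: 25.15
position: [0.6425, -0.2492, 0.0624]
tool_rot: [0.13, 2.666, -0.035]
ft_force: [0.6, -0.0, -0.1]
grip_width: 0.558
t 25.15 pos [ 0.6425 -0.2492  0.0624] F [ 0.6 -0.  -0.1] M [0.17 0.45 0.01] gw 0.558
now: shift cm [1.8  0.07 2.74] turn deg [-0.08  0.07  0.15] | shift after turn [1.8  0.06 2.75]
[ 0.04250667  0.32069247  0.4046863   1.96303753 -0.5744479   0.48890265
  2.33167933]
```

```bash
python3 -m jog '[[[0.3,0,0.5,0,0,0,4.3],[0.5,0,0.7,0,0,0,4.3],[0.4,0,0.6,0,0,0,4.3],[0.25,0,0.4,0,0,0,4.3],[0.1,0,0.2,0,0,0,4.3],[0,0,0,0,0,0,4.3]]]' 20
python3 -c "
from go import *
tray(.0102,0)"
python3 -m jog '[[[0.05,0,0.1,0,0,0,4.3],[0,0,0,0,0,0,4.3]]]' 20
python3 -m jog '[[[0.05,0,0.1,0,0,0,4.3],[0,0,0,0,0,0,4.3]]]' 20
python3 -c "
from go import *
tray(.0102,0)"
```

```text
time: 25.85
position: [0.6391, -0.25, 0.0342]
tool_rot: [0.132, 2.665, -0.036]
ft_force: [-1.2, 0.7, -0.3]
grip_width: 0.56
t 25.85 pos [ 0.6391 -0.25    0.0342] F [-1.2  0.7 -0.3] M [0.15 0.47 0.  ] gw 0.56
now: shift cm [0.22 0.17 0.38] turn deg [-0.15  0.14  0.08] | shift after turn [0.22 0.17 0.38]
time: 26.05
position: [0.6396, -0.2501, 0.0338]
tool_rot: [0.131, 2.664, -0.036]
ft_force: [-0.7, -0.2, -0.1]
grip_width: 0.558
time: 26.25
position: [0.6395, -0.25, 0.0326]
tool_rot: [0.131, 2.664, -0.036]
ft_force: [0.1, 0.4, -1.0]
grip_width: 0.557
t 26.25 pos [ 0.6395 -0.25    0.0326] F [ 0.1  0.4 -1. ] M [0.1  0.44 0.07] gw 0.557
now: shift cm [0.18 0.16 0.22] turn deg [-0.15  0.19  0.11] | shift after turn [0.18 0.16 0.22]
```

```bash
for k in 1; do python3 -m jog '[[[0.05,0,0.08,0,0,0,4.3],[0,0,0,0,0,0,4.3]]]' 20
python3 -m jog '[[[0.05,0,0.08,0,0,0,4.3],[0,0,0,0,0,0,4.3]]]' 20
python3 -m jog '[[[0.03,0,0.06,0,0,0,4.3],[0,0,0,0,0,0,4.3]]]' 20; done
python3 -c "
from go import *
tray(.0102,0)"
```

```text
time: 26.45
position: [0.6393, -0.25, 0.0315]
tool_rot: [0.131, 2.665, -0.036]
ft_force: [-0.3, 0.4, -0.8]
grip_width: 0.562
time: 26.65
position: [0.6392, -0.2499, 0.0305]
tool_rot: [0.131, 2.665, -0.036]
ft_force: [0.4, -0.1, -0.1]
grip_width: 0.558
time: 26.85
position: [0.6393, -0.25, 0.03]
tool_rot: [0.131, 2.664, -0.036]
ft_force: [0.2, -0.7, 0.0]
grip_width: 0.561
t 26.85 pos [ 0.6393 -0.25    0.03  ] F [ 0.2 -0.7  0. ] M [0.21 0.47 0.02] gw 0.561
now: shift cm [ 0.04  0.17 -0.01] turn deg [-0.16  0.19  0.1 ] | shift after turn [ 0.04  0.17 -0.01]
```

```bash
python3 -m jog '[[[0.03,0,0.05,0,0,0,4.3],[0,0,0,0,0,0,4.3]]]' 20
python3 -m jog '[[[0.03,0,0.05,0,0,0,4.3],[0,0,0,0,0,0,4.3]]]' 20
python3 -m jog '[[[0.03,0,0.05,0,0,0,4.3],[0,0,0,0,0,0,4.3]]]' 20
```

```text
time: 27.05
position: [0.6396, -0.2501, 0.0299]
tool_rot: [0.131, 2.664, -0.036]
ft_force: [-0.9, 0.9, 1.6]
grip_width: 0.559
time: 27.25
position: [0.6398, -0.2502, 0.0298]
tool_rot: [0.131, 2.663, -0.036]
ft_force: [-2.3, 1.3, 5.0]
grip_width: 0.56
time: 27.45
position: [0.6401, -0.2503, 0.0297]
tool_rot: [0.131, 2.662, -0.036]
ft_force: [-3.5, 2.1, 7.8]
grip_width: 0.559
```

```bash
python3 -m jog '[[[0,0,-0.05,0,0,0,4.3],[0,0,0,0,0,0,5.2],[0,0,0,0,0,0,5.6],[0,0,0,0,0,0,6.2],[0,0,0,0,0,0,6.2],[0,0,0,0,0,0,6.2]]]' 5
python3 -m jog '[[[0,0,-0.5,0,0,0,6.2],[0,0,-1.5,0,0,0,6.2],[0,0,-3,0,0,0,6.2],[0,0,-4,0,0,0,6.2],[0,0,-4,0,0,0,6.2],[0,0,-4,0,0,0,6.2],[0,-4,-4,0,0,0,6.2],[0,-5,0,0,0,0,6.2],[0,-5,0,0,0,0,6.2],[0,0,0,0,0,0,6.2]]]' 5
python3 - <<'E'
from fit import *
from go import BIN,TRAY,W,inv
D={n:cam(n) for n in('scene','top')}
for n in D: save(D[n],n+'11.png')
for l in('pellet','prop','flap_lip','mortar','jar','vial'):
    rs=[];
    for n in D:
        f=finder.spot_point(l,n)
        if f: rs.append(ray(D[n],f[0]['point'])); print(l,n,round(f[0]['conf'],2),np.round(np.array(f[0]['point'])*[420,560],1),'z0',onz(rs[-1],0).round(3))
    if len(rs)==2: p,e=tri(rs); print('  ',p.round(4),'bin',inv(BIN,p).round(1),'tray',inv(TRAY,p).round(1),np.round(e,1))
m={}
for n in D:
    f=finder.trace('pellet',n)
    if f: m[n]=f[0]['region'].astype(np.float32); print(n,f[0]['conf'],m[n].sum())
for n in m: print(n,fit('pellet',[D[n]],[m[n]],(.649,-.249,0),z=.003))
if len(m)==2: print(fit('pellet',list(D.values()),list(m.values()),(.649,-.249,0),z=.003))
E
```

```text
time: 28.05
position: [0.6388, -0.25, 0.0284]
tool_rot: [0.131, 2.665, -0.036]
ft_force: [0.4, -0.3, -0.7]
grip_width: 0.704
time: 29.05
position: [0.5291, -0.3837, 0.2133]
tool_rot: [0.145, 2.663, -0.047]
ft_force: [-0.6, -0.7, 0.2]
grip_width: 0.714
pellet scene 0.41 [169.1 301.6] z0 [ 0.656 -0.252  0.   ]
pellet top 0.56 [164.9 366. ] z0 [ 0.65  -0.247  0.   ]
   [ 0.6497 -0.2454  0.0059] bin [ 120.5 -280.8    5.9] tray [0.9 3.9 5.9] [1.4 1.4]
prop scene 0.79 [194.5 259.6] z0 [ 0.672 -0.094  0.   ]
prop top 0.65 [183.8 272.3] z0 [0.602 0.028 0.   ]
   [0.5757 0.0214 0.1211] bin [ 20.3 -22.7 121.1] tray [-56.9 274.6 121.1] [5.6 5.6]
flap_lip scene 0.55 [136.  235.8] z0 [ 0.915 -0.265  0.   ]
flap_lip top 0.66 [187.2 234.6] z0 [0.596 0.138 0.   ]
   [0.5427 0.1031 0.3135] bin [-20.6  55.4 313.5] tray [-84.9 358.2 313.5] [2.2 2.2]
mortar scene 0.87 [318.8 290.7] z0 [0.378 0.156 0.   ]
mortar top 0.67 [265.4 228.5] z0 [0.37  0.159 0.   ]
   [0.3723 0.1597 0.0083] bin [-195.8   94.7    8.3] tray [-251.7  424.8    8.3] [2.5 2.5]
jar scene 0.69 [352.5 265.4] z0 [0.368 0.242 0.   ]
jar top 0.59 [267.5 200.3] z0 [0.366 0.24  0.   ]
   [ 0.3674  0.2413 -0.0005] bin [-208.8  175.4   -0.5] tray [-2.517e+02  5.066e+02 -5.000e-01] [1.3 1.3]
vial scene 0.7 [352.9 264.3] z0 [0.369 0.244 0.   ]
vial top 0.55 [243.4 202. ] z0 [0.435 0.235 0.   ]
   [ 0.4146  0.2315 -0.0512] bin [-160.9  170.3  -51.2] tray [-205.2  494.   -51.2] [26.2 26.2]
top 0.54 233.0
top (array([ 0.65307536, -0.25346636, -0.17150698]), np.float64(0.07747745513916016))
```

```bash
python3 - <<'E'
from fit import *
from go import BIN,TRAY,W,inv
L=lambda n:cv2.imread('pics/'+n).astype(np.float32)
for n,b,roi,a in [('scene bystanders','scene0.png',(275,375,222,325),'scene11.png'),('top bystanders','top0.png',(228,282,180,250),'top11.png'),
  ('scene prop/flap','scene7.png',(100,230,180,340),'scene11.png'),('top prop/flap','top7.png',(140,230,195,325),'top11.png')]:
    A,B=[cv2.GaussianBlur(L(f),(3,3),0)[roi[0]:roi[1],roi[2]:roi[3]] for f in(b,a)]
    d=np.abs(A-B).max(2); s,_=cv2.phaseCorrelate(A.mean(2),B.mean(2)); print(n,'px>30:',(d>30).sum(),'of',d.size,'shift',np.round(s,2), 'where',np.argwhere(d>30).mean(0)+[roi[0],roi[2]] if (d>30).any() else '')
# pellet yellow centre: shape in both views vs level-disc centre prediction
for n in('scene','top'):
    d=cam(n); f=d['frame'].astype(int); q=proj(d,[[.650,-.249,.012]])[0]; c,r=q.round().astype(int)
    sub=f[r-14:r+15,c-14:c+15]; y=((sub[...,0]+sub[...,1])/2-sub[...,2]>35)
    rr,cc=np.nonzero(y); print(n,'pred',q.round(1),'yellow n',y.sum(),rr.mean()+r-14 if y.any() else None,cc.mean()+c-14 if y.any() else None,np.sqrt(np.linalg.eigvalsh(np.cov(rr,cc)))*4 if y.sum()>3 else None)
    if y.any(): print('   on z=16mm:',inv(TRAY,onz(ray(d,[(rr.mean()+r-14+.5)/420,(cc.mean()+c-14+.5)/560]),.016)).round(1))
E
```

```text
scene bystanders px>30: 0 of 10300 shift [ 0.02 -0.  ] where 
top bystanders px>30: 713 of 3780 shift [ 0.13 -0.12] where [234.56802244 225.41795231]
scene prop/flap px>30: 80 of 20800 shift [-0.02  0.49] where [206.9125 261.8125]
top prop/flap px>30: 40 of 11700 shift [ 0.55 -0.  ] where [200.075 238.95 ]
scene pred [302.9 166.7] yellow n 0 None None None
top pred [367.4 163.9] yellow n 25 162.64 369.0 [5.53480292 6.09966857]
   on z=16mm: [ 1.9 -5.4 16. ]
```

```bash
python3 -c "
from bench import close_job,ctrl
s=ctrl.get_state(); print(s['time'],s['ft_force']); print(close_job())"
```

```text
29.95 [-0.59144749 -0.71324997  1.22147746]
the job is handed in; nothing more can be done
None
```

I finished the job and handed it in at about 30 s: the prop holds the flap open by itself and the pellet is in the tray.

**Prop and flap:** I lifted the flap with the prop and felt for the deck in 1 mm steps. I met it at about bin z 115 mm with roughly 10 N of contact, then released the prop at about bin (21, -22). The foot's front edge is about 5 mm behind the rib, and the last picture before release agrees. The flap stands at about 1.05–1.1 rad. Between the picture after release and the final one, the prop and flap showed no movement beyond about half a pixel.

**Pellet:** I took it out with the gripper tilted 27 degrees and set it down in the tray with under 10 N. The last top view shows it about 2–5 mm from the tray's centre, with the yellow face up and nearly round.

**Bystanders:** The scene camera shows no pixel change around the mortar, jar and vial compared with the start.

**Checks that failed or disagreed:**
- The scene camera did not give a usable check of the pellet in the tray. The yellow face was not found there, probably because the prop hides it, so flatness rests on the top view and the touch-down.
- The final vial point was unreliable: the two rays missed each other by 26 mm, because the scene detection landed on the jar.
- The top-view difference for the bystander area included the flap, which had opened, so I relied on the scene view for that check.
- The picture viewer refused my twelfth picture, the one over the tray, so the set-down was checked by force and numbers only.

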